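# Fit a spring nut into a strut channel on the lab bench

## Robot

A 7-joint arm with a two-finger parallel gripper is mounted at the origin on a cart in front of the work surface, level with it; the furniture and walls round the work are solid. World frame = base frame: x ahead of the robot, y to its left, z up, the work surface at z = 0. Lengths are in m, angles in degrees, forces in N, time in s.
With the tool pointing down it reaches from about 0.35 to 0.9 m from the base axis. Payload 8.1 kg.
Tool frame: the origin (TCP) lies midway between the tips of the shut fingers; the grasp point (between the pads) lies 19 mm behind it; y points along the fingers, z is the direction in which the jaws open and shut, and the axes are right-handed (so a half turn about y gives the same grasp; the last joint's range is limited). The gripper opens to 92 mm and grips with 3 to 60 N. Pads are 19 mm wide; open, the fingers measure 130 mm over their backs; the gripper's body (75 mm by 190 mm) begins 47 mm behind the grasp point.
Start: joints at [71.299, 24.895, 1.432, 90.138, -0.665, 64.973, -4.303], TCP at [0.139, -0.609, 0.227] pointing down, gripper open.
Joint ranges: [-149.89, 149.89], [-25.12, 119.58], [-72.63, 75.52], [4.76, 147.25], [-75.54, 255.54], [6.69, 114.76], [-157.13, 157.13]. Speed limits (degrees/s): [127.2, 127.2, 172.46, 172.46, 180, 180, 180].

## Interface

Orientations are given as [roll, pitch, yaw] about the fixed x, y, z axes, in that order (R = Rz(yaw) Ry(pitch) Rx(roll)).
In Python, from plant import ctrl gives the robot as it stands. The module is installed in compiled form; this text tells all that it offers.
- The arm moves only by the tool step_arm, never from a script. Its arguments are lists of equal length, an entry for each row: "delta_pos": the shift along the tool's x, y, z in cm, a list of three; "yaw": the turn about the tool's y in degrees. In form: {"delta_pos": [[dx, dy, dz], ...], "yaw": [yaw, ...]}. A call has 1 to 10 rows; each row shifts and turns the pose as measured when the row begins, along the tool's axes as they then stand; what a row does not reach is not made up. A row lasts 1/10 s, in which the tool goes at most 50 mm and 8.59 degrees, less where a joint would pass 70% of its speed; a pose out of reach is approached as far as the arm can. A call is refused whole if a number of a shift passes 5 or a number of a turn 8.59, either way. A call with a gripper value outside its range is refused whole. "gripper" is the opening, from 0 (shut) to 1 (fully open), set as the call begins (left out, the last holds). The fingers move at their own pace and stop on an object; "newtons" is the grip in N (left out, the last holds). Time passes only in rows, so rows that do not move let the fingers close. It gives the time, the measured TCP pose, the force and the opening at its end, in the units of the state.
- ctrl.state(): the state, without advancing time (a new reading comes with each control period).
- ctrl.get_image(name): name is "side" or "top" or "wrist"; returns (picture, depth): 384x512x3 uint8, red, green, blue; 384x512 float32, m along the optical axis (not along the pixel's ray), 0 where there is no reading.
- ctrl.camera_model(name): a dict with "fov_y" (degrees; the focal length in pixels is half the picture's height over the tangent of half this angle, whatever the lens; pixels are square), "cx", "cy" (the principal point, pixels), "xyz" and "orientation" of the camera in the world; the wrist camera has in their place "mount" (4x4, takes a point from camera to tool coordinates, whose origin is the TCP and whose axes are the tool frame's). Camera axes: x right, y up, looking along -z (the intrinsics and any distortion apply to the point x, -y, -z); pixel columns grow to the right and rows downward; lengths in m; the calibration is good to about 2 mm. A picture is of the moment at which its call begins: read the wrist's pose just before it. camera_model takes no time and is no camera call.
- ctrl.finish_job(): hands the job in, once; it reports no verdict.
The state is a dict: "time": time; "joints": joint angles; "joint_vel": joint speeds; "tau": joint torques, N m; "ee_pos": TCP position; "tcp_rot": TCP orientation; "force": force on the tool from outside, world axes, zero at the start; "moment": the same for the moment, N m; "grip_width": finger opening in m.
Only numpy, scipy, OpenCV 4.12 (cv2) and the standard library are available. Lean on these libraries where they do the work, as an engineer would, in place of code of your own. Each camera call takes 0.05 s, during which the arm holds its last target.

## Task

Pick up the spring nut by its black grip, feel its way lengthwise down through the slot of the strut channel about midway along, press it below the lips against its spring, and twist it a quarter turn clockwise (seen from above) so that it lies across the channel. Let it rise until its grooves catch the lips, give the grip a firm upward tug of about 12 N (not over 18 N) to prove the hold, and let go. Push gently too, never with more than 25 N, and leave the brass weight, the fitting and the spanner where they are.

Things in the scene. Friction and masses are not known exactly. Their poses are not given: they have to be found in the camera images.
- nut: Loose steel spring nut, 110 to 180 g, 92 mm tall, standing upright: foot, coil spring, oblong plate, stem, black bar grip. Origin: centre of the foot's underside while the spring is free; z up the stem, x along the long side of plate and grip. A half turn about z leaves it the same. The foot, 18 mm across, can be pushed up 16 mm: 1.6 N to start, then 0.8 N per mm, then solid.
- nut_plate (a point): Centre of the top of the nut's plate, 42 mm above the nut's origin, axes as nut. Plate 43 (x) x 23 (y) x 10 mm thick. Its top has a groove along y, 4 mm deep, at 11.5 to 17.5 mm either side of the middle. Two opposite end corners are cut away: in the channel it turns from lengthwise only clockwise from above and stops some 9 degrees beyond crosswise; the other way it jams.
- nut_grip (a point): Centre of the nut's black grip bar, 77 mm above the nut's origin, axes as nut. The bar is 30 mm (x) by 14 mm (y) by 30 mm high, to be pinched from above across its 14 mm; below it a 12 mm stem, 20 mm long, joins it to the plate.
- channel: Bare metal strut channel, screwed to the bench (fixed), open side up; its measured place can be 1 to 2 mm out: 240 mm long (its x), 52 mm wide (y), 42 mm high, a flat bolted foot 32 mm long at each end. Origin: centre of its underside, z up. Walls and floor 3 mm, inside 46 mm wide, slot in the top 26 mm wide.
- weight: Brass weight with a neck, 36 mm across, 40 mm high, loose bystander; origin: centre of its underside.
- fitting: Brass hose fitting lying on the bench, 22 x 47 x 19 mm (long along its y), loose bystander; origin: centre of its underside.
- spanner: Open-ended spanner lying beyond the channel, 29 x 186 x 6 mm (long along its y), loose bystander; origin: centre of its underside.
- lips: The two turned-down lips of the channel's slot (fixed to it), 3 mm thick, 13 to 16 mm either side of the middle, 8 mm high. Origin: middle of the slot at the height of their lower edges, 34 mm above the channel's origin, axes as channel. The nut's plate top must be below this to turn; caught, it stands 4 mm above it, grooves on the lips' edges, held up by the spring with 7 N.
Not all that is in view belongs to the job. Of the things that look like the nut, take the one that is farthest to the robot's right at the start.

How it is judged (in metres and radians):
On the way, in this order (a step that is already met when the one before it is completed fails the run):
1. the nut's plate is inside the channel below the lips, still lengthwise (z of nut_plate in the frame of channel between 0.02 and 0.0338 m and y of nut_plate in the frame of channel between -0.006 and 0.006 m and angle between the x axis of nut and the x axis of channel, either way round below 0.3 rad), for 0.1 s.
2. pressed below the lips, the nut has been turned across the channel (z of nut_plate in the frame of channel between 0.02 and 0.0345 m and angle between the x axis of nut and the y axis of channel, either way round below 0.2 rad), for 0.1 s.
3. with the grooves up on the lips, the nut has been tugged upward with at least some 7 N (over 14 N on the lips, 7 N of it from the spring) (z of nut_plate in the frame of channel between 0.0365 and 0.0405 m and angle between the x axis of nut and the y axis of channel, either way round below 0.2 rad and contact force between nut and lips above 14 N), for 0.15 s.
At the end, for the whole second after the job is handed in: The nut lies across the channel (within 10 degrees), its grooves risen onto the lips (plate top 36.5 to 39.5 mm above the channel's underside), centred within 3 mm across the channel and within 40 mm of the channel's middle along it, upright within 6 degrees, at rest and let go (z of nut_plate in the frame of channel between 0.0365 and 0.0395 m and y of nut_plate in the frame of channel between -0.003 and 0.003 m and x of nut_plate in the frame of channel between -0.04 and 0.04 m and angle between the x axis of nut and the y axis of channel, either way round below 0.17 rad and angle between nut's own z axis and vertical below 0.1 rad and linear speed of nut below 0.02 m/s); the robot touches nothing.
It fails at once if the nut loads the channel with more than 40 N in all (spring, push and pull together) (contact force between nut and channel above 40 N).
It fails at once if the caught nut is pulled with more than some 19 N (over 26 N on the lips, 7 N of it from the spring) (z of nut_plate in the frame of channel between 0.0365 and 0.0405 m and angle between the x axis of nut and the y axis of channel, either way round below 0.2 rad and contact force between nut and lips above 26 N).
It fails at once if the robot strikes the channel with more than 30 N (contact force between any of the fingers, the arm and channel above 30 N).
It fails at once if the weight, the fitting or the spanner is moved more than 20 mm (distance of any of weight, fitting, spanner from where it was at the start of the episode above 0.02 m).
It also fails if it takes over 64 s, if anything falls off the work surface, if the arm or the gripper's body presses on something with over 40 N, if the wrist force passes 120 N, or if a joint passes its speed limit or range.

## Working session

There is one attempt and no reset: what is moved stays moved. The work goes in short steps, Python scripts to look and compute and a tool call to move; the robot and the scene stay as the last step left them, time stands still between calls to the robot, and variables do not carry over. Pictures are saved under pics/ and viewed, and the job is handed in when it is done.

Besides the shell and the picture viewer there is one more tool, called after "Emit:" in YAML: its name, and indented under it one key for each argument. step_arm: Moves the arm, as the interface text tells. Its arguments: {"type":"object","properties":{"delta_pos":{"type":"array","items":{"type":"array","items":{"type":"number"}}},"yaw":{"type":"array","items":{"type":"number"}},"gripper":{"type":"number"},"newtons":{"type":"number"}},"required":["delta_pos","yaw"]}

```bash
mkdir -p pics; cat > h.py <<'E'
import numpy as np, cv2
from scipy.spatial.transform import Rotation as R
from plant import ctrl
def f(cm): return 192/np.tan(np.radians(cm["fov_y"])/2)
E
python3 - <<'E'
from h import *
s=ctrl.state(); print(s)
for n in ["side","top","wrist"]:
    print(n,ctrl.camera_model(n))
    im,d=ctrl.get_image(n); cv2.imwrite(f"pics/{n}0.png",im[:,:,::-1]); np.save(f"{n}0.npy",d)
    print(np.percentile(d[d>0],[1,50,99]))
E
```

```text
{'time': 0.0, 'joints': array([71.29608008, 24.93622766,  1.4338204 , 90.18936315, -0.66634409,
       64.97373829, -4.3041127 ]), 'joint_vel': array([ 0.03192729,  0.00557825, -0.02361103, -0.03340182,  0.05967687,
        0.03064951,  0.00494486]), 'tau': array([-7.70079059e-04, -6.67854953e+01,  9.83990729e-01, -3.14466476e+01,
       -6.06498937e-02,  4.29469091e-02,  1.56962637e-04]), 'ee_pos': array([ 0.13854679, -0.60892041,  0.22594624]), 'tcp_rot': array([-9.00906343e+01, -7.95172283e-03, -1.67183247e+02]), 'force': array([-0.26157009,  0.76567581, -0.34551435]), 'moment': array([-0.05255063,  0.00026401,  0.03018946]), 'grip_width': 0.09196477115156426}
side {'fov_y': 50.97664863681825, 'cx': 257.46549218471137, 'cy': 191.09943335539003, 'xyz': array([ 0.24906435, -0.70004106,  0.49645375]), 'orientation': array([ 62.61800737,  -0.760462  , -23.38917142])}
[0.53024737 1.07449722 3.92718152]
top {'fov_y': 43.40803988636765, 'cx': 245.90649732879146, 'cy': 190.93933628710909, 'xyz': array([0.43160568, 0.06721791, 1.3308966 ]), 'orientation': array([  6.92082499,   0.60036648, -89.9115788 ])}
[1.0189068  1.67177379 2.2975412 ]
wrist {'fov_y': 71.87083964091529, 'cx': 255.88027582536102, 'cy': 192.68681997960564, 'mount': array([[ 4.59309956e-05, -9.57475623e-01, -2.88514176e-01,
        -7.71648427e-02],
       [-1.66271379e-03,  2.88513705e-01, -9.57474322e-01,
        -1.57722689e-01],
       [ 9.99998617e-01,  5.23694248e-04, -1.57875620e-03,
         9.44447377e-04],
       [ 0.00000000e+00,  0.00000000e+00,  0.00000000e+00,
         1.00000000e+00]])}
[0.05506405 0.51131451 1.44451869]
```

View pics/side0.png

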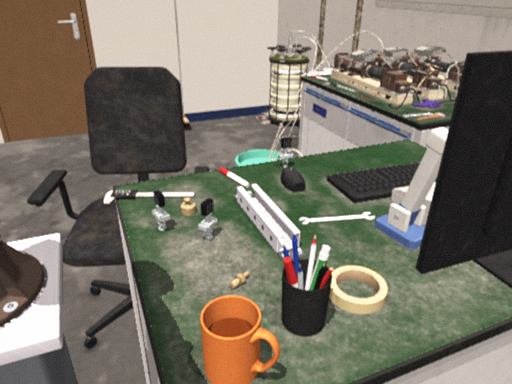

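View pics/top0.png

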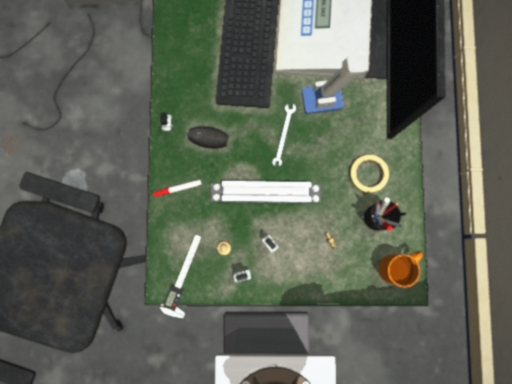

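View pics/wrist0.png

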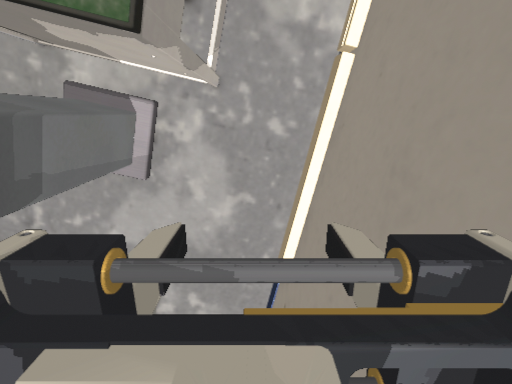

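Candidates for the nut are all in the top view: (269,242), (241,276) and (166,122), seen in the side view at about (208,220), (161,210) and (287,150). The mouse at (208,137) is not one. Farthest to the robot's right is (269,242). I'll crop it and measure.

```bash
cat >> h.py <<'E'
def ray(n,u,v,T=None):
    cm=ctrl.camera_model(n); F=f(cm)
    d=np.array([(u-cm["cx"])/F,-(v-cm["cy"])/F,-1.])
    if n=="wrist":
        M=cm["mount"]; 
        p,r=T; 
        return p+r@M[:3,3], r@M[:3,:3]@d
    Rm=R.from_euler('xyz',cm["orientation"],degrees=True).as_matrix()
    return cm["xyz"],Rm@d
def pt(n,u,v,dep,T=None):
    o,d=ray(n,u,v,T); return o+d*dep
def atz(n,u,v,z,T=None):
    o,d=ray(n,u,v,T); return o+d*(z-o[2])/d[2]
def toolT():
    s=ctrl.state(); return s["ee_pos"],R.from_euler('xyz',s["tcp_rot"],degrees=True).as_matrix()
def cloud(n,d,T=None):
    v,u=np.mgrid[0:384,0:512]; cm=ctrl.camera_model(n);F=f(cm)
    c=np.stack([(u-cm["cx"])/F,-(v-cm["cy"])/F,-np.ones(u.shape)],-1)*d[...,None]
    if n=="wrist":
        M=cm["mount"];p,r=T
        return (c@M[:3,:3].T+M[:3,3])@r.T+p
    Rm=R.from_euler('xyz',cm["orientation"],degrees=True).as_matrix()
    return c@Rm.T+cm["xyz"]
E
python3 - <<'E'
from h import *
a=cv2.imread("pics/top0.png")[170:300,200:350]; b=cv2.imread("pics/side0.png")[130:260,130:310]
cv2.imwrite("pics/c1.png",np.vstack([cv2.resize(a,(600,300*600//350*1)) if 0 else cv2.resize(a,(345,299),interpolation=cv2.INTER_CUBIC), cv2.resize(b,(345,249),interpolation=cv2.INTER_CUBIC)]))
for n in ["top","side"]:
    d=np.load(f"{n}0.npy"); P=cloud(n,d); np.save(f"P{n}.npy",P)
    pts=[(269,242),(241,276),(166,122),(223,248),(330,240),(285,135),(230,185),(300,185),(230,197),(300,197),(217,191),(315,192)] if n=="top" else [(208,205),(158,197),(188,207),(240,281),(286,145)]
    for u,v in pts:print(n,u,v,P[v,u].round(4))
E
```

```text
top 269 242 [0.4507 0.0213 0.0928]
top 241 276 [0.3649 0.0925 0.0926]
top 166 122 [0.7693 0.2943 0.0764]
top 223 248 [0.4354 0.1416 0.0407]
top 330 240 [ 0.4574 -0.1463  0.018 ]
top 285 135 [ 0.7522 -0.0286 -0.0013]
top 230 185 [0.6046 0.124  0.0391]
top 300 185 [ 0.6043 -0.0647  0.0414]
top 230 197 [0.5713 0.1236 0.0447]
top 300 197 [ 0.5717 -0.0643  0.0415]
top 217 191 [0.5925 0.1616 0.0036]
top 315 192 [ 0.5899 -0.11    0.0025]
side 208 205 [0.449  0.007  0.0855]
side 158 197 [0.36   0.0784 0.0866]
side 188 207 [0.4343 0.1291 0.0194]
side 240 281 [ 0.4557 -0.158   0.0104]
side 286 145 [0.7748 0.2895 0.0722]
```

View pics/c1.png

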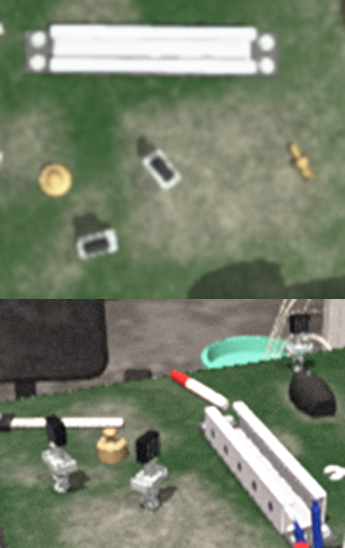

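The crop shows the right-hand look-alike at (269,242) in the top view, with a black bar grip over a bright plate. The decoy at (241,276) is about 11 cm away. I'll check the heights along the path.

```bash
python3 - <<'E'
from h import *
for n in ["top","side"]:
    P=np.load(f"P{n}.npy").reshape(-1,3)
    print(n)
    for y0 in np.arange(-0.7,0.3,0.1):
        m=(P[:,1]>y0)&(P[:,1]<=y0+.1)
        row=[]
        for x0 in np.arange(0.1,0.9,0.1):
            q=P[m&(P[:,0]>x0)&(P[:,0]<=x0+.1)&(P[:,2]<0.8)]
            row.append(round(float(np.percentile(q[:,2],99.5)),2) if len(q)>5 else None)
        print(round(y0,1),row)
E
```

```text
top
-0.7 [-0.82, None, None, None, None, None, None, None]
-0.6 [-0.82, None, None, None, None, None, None, None]
-0.5 [-0.82, 0.0, 0.01, 0.01, 0.01, 0.0, 0.0, None]
-0.4 [-0.82, 0.01, 0.1, 0.1, 0.13, 0.03, 0.42, 0.42]
-0.3 [-0.82, 0.01, 0.1, 0.14, 0.14, 0.03, 0.42, 0.42]
-0.2 [0.01, 0.01, 0.01, 0.02, 0.01, 0.01, 0.01, 0.26]
-0.1 [0.02, 0.01, 0.01, 0.01, 0.05, 0.05, 0.01, 0.03]
-0.0 [0.02, 0.01, 0.09, 0.09, 0.05, 0.05, 0.01, 0.03]
0.1 [0.01, 0.01, 0.09, 0.04, 0.05, 0.04, 0.04, 0.03]
0.2 [-0.83, 0.02, 0.02, 0.01, 0.02, 0.02, 0.09, 0.01]
side
-0.7 [None, None, None, None, None, None, None, None]
-0.6 [None, None, None, None, None, None, None, None]
-0.5 [None, None, None, None, 0.0, 0.0, 0.0, 0.0]
-0.4 [None, 0.0, 0.1, 0.13, 0.13, 0.02, 0.42, 0.38]
-0.3 [None, 0.0, 0.1, 0.14, 0.14, 0.02, 0.42, 0.0]
-0.2 [0.0, 0.0, 0.0, 0.02, 0.01, 0.01, 0.0, 0.25]
-0.1 [0.01, 0.0, 0.0, 0.04, 0.04, 0.04, 0.0, 0.02]
-0.0 [0.01, 0.0, 0.09, 0.09, 0.04, 0.04, 0.0, 0.03]
0.1 [0.0, 0.0, 0.07, 0.04, 0.04, 0.04, 0.03, 0.03]
0.2 [None, 0.01, 0.01, 0.01, 0.02, 0.01, 0.09, 0.0]
```

Emit:
step_arm:
  delta_pos:
    - [-3.1,-0.8,-3.8]
    - [-3.1,-0.8,-3.8]
    - [-3.1,-0.8,-3.8]
    - [-3.1,-0.8,-3.8]
    - [-3.1,-0.4,-3.8]
    - [-3.1,0,-3.8]
    - [-3.1,0,-3.8]
    - [-3.1,0,-3.8]
  yaw: [0,0,0,0,0,0,0,0]
  gripper: 0.6

```text
time: 0.95
ee_pos: [0.3122, -0.255, 0.26]
tcp_rot: [-90.1, -0.2, -167.8]
force: [1.2, -0.2, -0.5]
grip_width: 0.0549
```

Emit:
step_arm:
  delta_pos:
    - [-3.3,0,-3.7]
    - [-3.3,0,-3.7]
    - [-3.3,0,-3.7]
    - [-3.3,0,-3.7]
    - [-3.3,0,-3.7]
    - [-3.0,0,-3.5]
    - [0,0,0]
    - [0,0,0]
    - [0,0,0]
    - [0,0,0]
  yaw: [0,0,0,0,0,0,-8,-8,-8,-6]

```text
time: 1.95
ee_pos: [0.4575, 0.016, 0.26]
tcp_rot: [-90.1, 0.1, -136.4]
force: [-0.1, -0.2, -0.7]
grip_width: 0.0553
```

```bash
python3 - <<'E'
from h import *
s=ctrl.state(); print(s["time"],s["ee_pos"],s["tcp_rot"],s["joints"].round(1),s["force"],s["joint_vel"].round(1))
T=toolT(); im,d=ctrl.get_image("wrist"); cv2.imwrite("pics/w1.png",im[:,:,::-1]); np.savez("w1.npz",d=d,p=T[0],r=T[1])
E
```

```text
1.95 [0.45754788 0.01595576 0.26003217] [-9.01484271e+01  6.96074075e-02 -1.36418212e+02] [ 21.4  10.8 -34.5 107.2   6.6  64.  -62. ] [-0.10933166 -0.24220748 -0.74961161] [ 6.7  1.5 -8.9 -0.4  2.1  0.4 58.7]
```

View pics/w1.png

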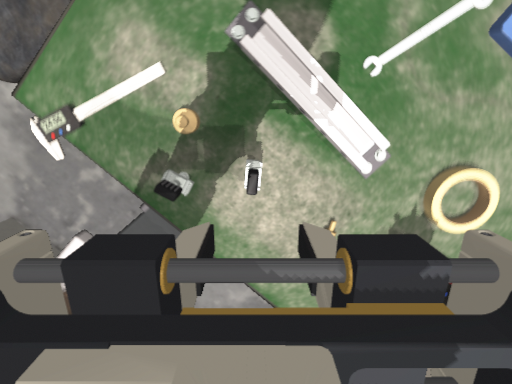

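The wrist view shows the nut at (253,180), nearly aligned with the tool x axis, the decoy at (172,187), the weight at (185,121) and the channel running from (245,25) to (375,160). I'll measure from the depth.

```bash
cat > meas.py <<'E'
from h import *
def rect(q):
    r=cv2.minAreaRect((q[:,:2]*1000).astype(np.float32)); 
    (cx,cy),(w,h),a=r
    if w<h: w,h=h,w; a=a+90
    return np.round([cx,cy,w,h,a%180],2)
def analyse(P,nut=(0.447,0.017),ch=(0.588,0.027)):
    Q=P.reshape(-1,3)
    m=np.hypot(Q[:,0]-nut[0],Q[:,1]-nut[1])<0.04
    q=Q[m]; print("zmax",np.percentile(q[q[:,2]>0.05][:,2],[50,95,99]).round(4))
    q1=q[(q[:,2]>0.084)]; print("grip top",len(q1),q1.mean(0).round(4),rect(q1))
    q2=q[(q[:,2]>0.035)&(q[:,2]<0.05)]; print("plate",len(q2),q2.mean(0).round(4),rect(q2))
    m=(abs(Q[:,0]-ch[0])<0.045)&(abs(Q[:,1]-ch[1])<0.14)
    c=Q[m&(Q[:,2]>0.036)&(Q[:,2]<0.048)]
    print("channel top",len(c),c.mean(0).round(4),np.median(c[:,2]).round(4),rect(c))
    # clean edges in y slices
    for y in np.arange(ch[1]-0.09,ch[1]+0.1,0.03):
        s=c[abs(c[:,1]-y)<0.006]
        if len(s)<8: continue
        xs=np.sort(s[:,0]); mid=(xs[0]+xs[-1])/2
        lo=xs[xs<mid];hi=xs[xs>mid]
        print(" y%.3f"%y,len(s),(np.percentile(lo,[2,98])*1000).round(1),(np.percentile(hi,[2,98])*1000).round(1))
E
python3 - <<'E'
from meas import *
z=np.load("w1.npz")
T=toolT(); im,d=ctrl.get_image("wrist"); P=cloud("wrist",d,T); print(T[0],ctrl.state()["tcp_rot"])
analyse(P); print(); 
cv2.imwrite("pics/w2.png",cv2.resize(im[0:220,120:420,::-1],(750,550),interpolation=cv2.INTER_CUBIC))
for n in ["top","side"]: print(n); analyse(np.load(f"P{n}.npy"))
E
```

```text
[0.45751879 0.01595676 0.26001245] [-9.01496911e+01  7.12971152e-02 -1.36680375e+02]
zmax [0.365  0.3766 0.3778]
grip top 23251 [0.4666 0.0376 0.3533] [456.83  24.19  68.71  58.19 153.67]
plate 217 [0.4534 0.0183 0.0401] [447.64  13.41  42.32  22.95  38.06]
channel top 3941 [0.5878 0.0309 0.0415] 0.0417 [587.29  22.72 239.96  52.57  89.31]
 y-0.063 169 [560.4 573. ] [599.3 611.8]
 y-0.033 176 [560.7 573. ] [599.5 612.1]
 y-0.003 189 [561.  573.8] [599.9 612.4]
 y0.027 197 [561.3 574. ] [600.2 612.9]
 y0.057 207 [561.7 574.5] [600.6 613.1]
 y0.087 220 [562.1 574.8] [600.9 613.7]
 y0.117 229 [562.4 574.9] [601.3 613.7]

top
zmax [0.0899 0.0939 0.0948]
grip top 65 [0.4493 0.0185 0.0902] [449.23  18.48  29.04  13.88  36.35]
plate 70 [0.4492 0.0201 0.0397] [449.53  18.54  42.8   22.89  38.27]
channel top 849 [0.5893 0.0278 0.0409] 0.0408 [589.51  28.14 240.04  52.65  89.92]
 y-0.063 38 [563.4 574.6] [601.3 613. ]
 y-0.033 46 [563.6 574.6] [601.8 612.8]
 y-0.003 47 [563.5 574.6] [601.9 612.9]
 y0.027 48 [563.5 574.5] [604.  615.3]
 y0.057 44 [563.5 574.6] [604.5 615.4]
 y0.087 39 [565.9 577.1] [604.1 615.5]
 y0.117 40 [566.1 577.4] [603.7 615.6]
side
zmax [0.078  0.0912 0.0918]
grip top 72 [0.4471 0.0112 0.0889] [447.65  13.65  28.89  13.09  38.48]
plate 143 [0.4465 0.0106 0.0402] [449.09  14.63  44.84  23.25  34.72]
channel top 742 [0.5867 0.0104 0.0401] 0.0404 [587.93  25.02 244.02  53.34  89.32]
 y-0.063 46 [561.  573.1] [599.8 611.9]
 y-0.033 37 [561.2 573.8] [600.9 613.7]
 y-0.003 41 [562.4 573.5] [601.  612.8]
 y0.027 38 [562.4 574.2] [601.4 614.4]
 y0.057 34 [563.  574.6] [601.7 613.2]
 y0.087 33 [563.4 575.1] [601.4 613.9]
 y0.117 28 [563.7 576.7] [603.2 614.3]
```

View pics/w2.png

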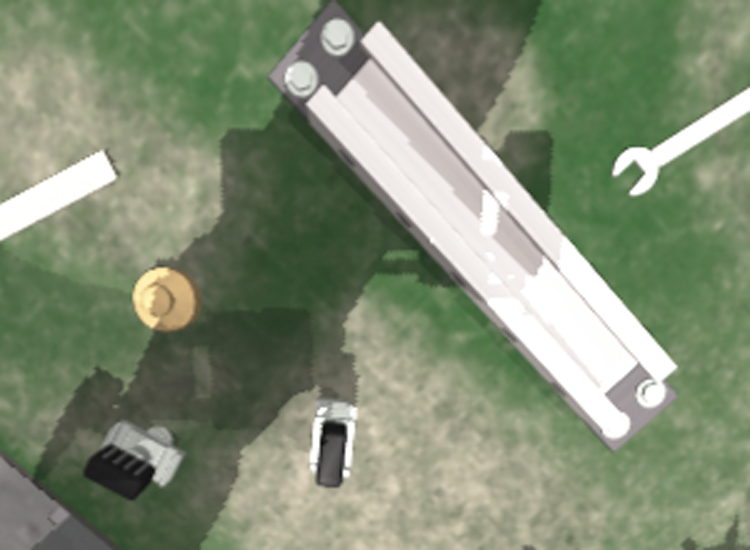

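```bash
sed -i 's/q=Q\[m\];/q=Q[m\&(Q[:,2]<0.11)];/' meas.py; python3 - <<'E'
from meas import *
T=toolT(); im,d=ctrl.get_image("wrist"); P=cloud("wrist",d,T); print(T[0],ctrl.state()["tcp_rot"])
analyse(P,nut=(0.447,0.014))
E
```

```text
[0.45750543 0.01572817 0.26005232] [-9.01399594e+01  7.17759854e-02 -1.36941567e+02]
zmax [0.091  0.0925 0.093 ]
grip top 256 [0.4483 0.0139 0.0909] [447.28  12.95  30.2   14.36  37.85]
plate 217 [0.4533 0.0182 0.0402] [447.5   13.23  42.57  22.85  37.52]
channel top 3967 [0.5878 0.0306 0.0415] 0.0416 [587.22  22.78 239.47  52.34  89.29]
 y-0.063 173 [560.3 573. ] [599.3 611.8]
 y-0.033 185 [560.6 573.4] [599.5 612.3]
 y-0.003 190 [560.9 573.6] [599.8 612.5]
 y0.027 202 [561.3 573.6] [600.1 612.9]
 y0.057 207 [561.7 574. ] [600.7 613.1]
 y0.087 222 [562.  574.7] [601.  613.6]
 y0.117 232 [562.4 574.8] [601.3 613.8]
```

Emit:
step_arm:
  delta_pos:
    - [0,0,0]
    - [0.95,0,-0.45]
    - [0,3,0]
    - [0,4,0]
    - [0,4,0]
    - [0,3,0]
    - [0,0,0]
    - [0,0,0]
  yaw: [5,0,0,0,0,0,0,0]
  gripper: 0.6

```text
time: 2.9
ee_pos: [0.4444, 0.0112, 0.1185]
tcp_rot: [-90.0, 0.2, -142.6]
force: [0.4, -0.5, 0.6]
grip_width: 0.0553
```

```bash
python3 - <<'E'
from meas import *
T=toolT(); im,d=ctrl.get_image("wrist"); P=cloud("wrist",d,T); print(T[0],ctrl.state()["tcp_rot"],ctrl.state()["joints"].round(1),ctrl.state()["force"])
cv2.imwrite("pics/w3.png",im[:,:,::-1])
Q=P.reshape(-1,3); m=np.hypot(Q[:,0]-.4475,Q[:,1]-.0133)<0.03
q=Q[m&(Q[:,2]<0.098)&(Q[:,2]>0.086)]; print(len(q),q.mean(0),rect(q))
q=Q[m&(Q[:,2]<0.048)&(Q[:,2]>0.036)]; print(len(q),q.mean(0),rect(q))
E
```

```text
[0.44444189 0.01124153 0.11846567] [ -89.92792426    0.16829702 -142.66087101] [ 17.4  19.3 -31.5 120.   14.4  44.1 -75.7] [-0.57170105  0.52887548 -0.19809352]
695 [0.44850188 0.0140877  0.09115198] [447.61  13.59  29.51  13.87  37.59]
550 [0.45419707 0.01834992 0.0403565 ] [447.43  13.44  43.26  22.65  38.04]
```

View pics/w3.png

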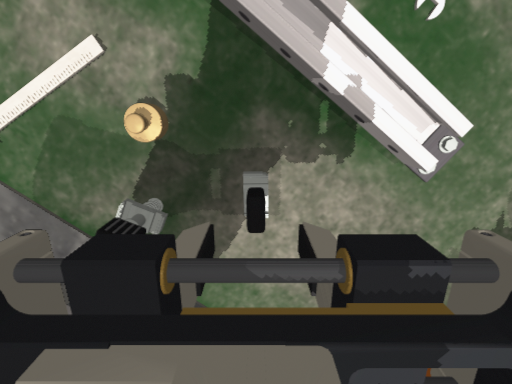

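Nut is at (257,195), centred between the fingers, with the weight at (142,123). I'll shift 4 mm back along tool x and go down to TCP z of about 0.064, then close.

Emit:
step_arm:
  delta_pos:
    - [-0.4,1.5,0]
    - [0,2.0,0]
    - [0,1.5,0]
    - [0,0.4,0]
    - [0,0,0]
  yaw: [0,0,0,0,0]

```text
time: 3.45
ee_pos: [0.4545, 0.0133, 0.072]
tcp_rot: [-89.4, 0.8, -142.8]
force: [0.5, -0.2, -0.4]
grip_width: 0.0551
```

Emit:
step_arm:
  delta_pos:
    - [0,0,0]
    - [0,0,0]
  yaw: [0,0]

```text
time: 3.65
ee_pos: [0.4559, 0.0133, 0.0743]
tcp_rot: [-89.2, 1.0, -142.8]
force: [0.6, 0.5, 0.3]
grip_width: 0.055
```

```bash
cat > tgt.py <<'E'
import sys
from h import *
# target xyz (m) yaw -> tool deltas cm
def go(x,y,z,yaw=None):
    p,r=toolT(); s=ctrl.state(); d=np.array([x,y,z])-p
    print("t%.2f"%s["time"],p.round(4),s["tcp_rot"].round(2),"F",s["force"].round(1),"w",round(s["grip_width"],4),"j7",s["joints"][6].round(1),"delta tool cm",(r.T@d*100).round(2), "turn",None if yaw is None else round((s["tcp_rot"][2]-yaw+180)%360-180,2))
go(*[float(a) for a in sys.argv[1:]])
E
python3 tgt.py 0.4476 0.0136 0.064 -142
```

```text
t3.65 [0.4559 0.0133 0.0743] [ -89.23    0.96 -142.82] F [0.6 0.5 0.3] w 0.055 j7 -80.5 delta tool cm [ 0.66  1.01 -0.54] turn -0.82
```

```bash
python3 -c "
from h import *
s=ctrl.state(); print(s['joints'].round(1),s['joint_vel'].round(2),s['tau'].round(1),s['moment'])"
```

```text
[ 14.3  23.6 -28.9 122.1  19.1  37.3 -80.5] [ 0.3  -0.96 -0.26 -0.59 -0.32  0.48  0.27] [ -0.1 -50.4  -5.2 -20.6   0.   -0.2  -0. ] [-0.02155272 -0.017568   -0.03827333]
```

Emit:
step_arm:
  delta_pos:
    - [0,0,0]
  yaw: [0]

```text
time: 3.75
ee_pos: [0.4564, 0.0133, 0.075]
tcp_rot: [-89.2, 1.0, -142.8]
force: [0.3, 1.0, -0.0]
grip_width: 0.0549
```

```bash
python3 -c "
from h import *
s=ctrl.state(); print(s['joints'].round(1),s['joint_vel'].round(2),s['tau'].round(1),s['moment'])"; python3 tgt.py 0.4476 0.0136 0.064 -142
```

```text
[ 14.3  23.5 -28.9 122.   19.1  37.3 -80.5] [ 0.12 -0.74 -0.14 -0.43 -0.34  0.36  0.24] [ -0.  -50.6  -5.2 -20.8   0.   -0.2  -0. ] [ 0.03937291 -0.00248686 -0.01204759]
t3.75 [0.4564 0.0133 0.075 ] [ -89.19    1.02 -142.83] F [ 0.3  1.  -0. ] w 0.0549 j7 -80.5 delta tool cm [ 0.7   1.08 -0.57] turn -0.83
```

Emit:
step_arm:
  delta_pos:
    - [0.4,0.3,-0.3]
    - [0.3,0.2,-0.2]
    - [0,0,0]
  yaw: [0,0,0]

```text
time: 4.05
ee_pos: [0.4474, 0.0129, 0.0701]
tcp_rot: [-89.1, 1.1, -142.8]
force: [0.2, -0.1, -0.1]
grip_width: 0.0548
```

```bash
python3 tgt.py 0.4476 0.0136 0.064 -142
```

```text
t4.05 [0.4474 0.0129 0.0701] [ -89.14    1.06 -142.84] F [ 0.2 -0.1 -0.1] w 0.0548 j7 -81.1 delta tool cm [-0.05  0.61 -0.06] turn -0.84
```

Emit:
step_arm:
  delta_pos:
    - [0,0.3,0]
    - [0,0.2,0]
    - [0,0.1,0]
    - [0,0,0]
  yaw: [-0.8,0,0,0]

```text
time: 4.45
ee_pos: [0.4473, 0.0129, 0.0633]
tcp_rot: [-89.2, 1.0, -142.0]
force: [-0.5, -0.3, 0.3]
grip_width: 0.0549
```

```bash
python3 tgt.py 0.4476 0.0136 0.064 -142
```

```text
t4.45 [0.4473 0.0129 0.0633] [ -89.15    1.01 -141.95] F [-0.5 -0.3  0.3] w 0.0549 j7 -81.0 delta tool cm [-0.07 -0.07 -0.04] turn 0.05
```

Emit:
step_arm:
  delta_pos:
    - [0,0,0]
    - [0,0,0]
    - [0,0,0]
    - [0,0,0]
    - [0,0,0]
    - [0,0,0]
    - [0,0,0]
    - [0,0,0]
  yaw: [0,0,0,0,0,0,0,0]
  gripper: 0
  newtons: 45

```text
time: 5.25
ee_pos: [0.4475, 0.013, 0.0633]
tcp_rot: [-89.2, 1.0, -142.0]
force: [0.6, -0.2, -0.8]
grip_width: 0.0138
```

```bash
python3 tgt.py 0.4476 0.0136 0.064 -142
```

```text
t5.25 [0.4475 0.013  0.0633] [ -89.15    1.03 -141.96] F [ 0.6 -0.2 -0.8] w 0.0138 j7 -81.0 delta tool cm [-0.04 -0.07 -0.04] turn 0.04
```

Emit:
step_arm:
  delta_pos:
    - [0,-1,0]
    - [0,-2,0]
    - [0,-2,0]
    - [0,-2,0]
    - [0,-1,0]
    - [0,0,0]
    - [0,0,0]
    - [0,0,0]
  yaw: [0,0,0,0,0,-4,-8,-8]

```text
time: 6.05
ee_pos: [0.4443, 0.0134, 0.1494]
tcp_rot: [-88.9, 0.6, -121.4]
force: [-0.5, 0.8, -1.3]
grip_width: 0.0141
```

```bash
python3 tgt.py 0.52 0.0227 0.15 -90.7
```

```text
t6.05 [0.4443 0.0134 0.1494] [ -88.88    0.61 -121.37] F [-0.5  0.8 -1.3] w 0.0141 j7 -54.9 delta tool cm [-4.74  0.11  5.98] turn -30.67
```

Emit:
step_arm:
  delta_pos:
    - [0,0,0]
    - [0,0,0]
    - [0,0,0]
    - [0,0,0]
    - [-0.3,0,3]
    - [-0.3,0,3]
    - [-0.3,0,3]
    - [0,0,2.5]
    - [0,0,1]
    - [0,0,0]
  yaw: [-8,-8,-8,-5,0,0,0,0,0,0]

```text
time: 7.05
ee_pos: [0.5698, 0.0185, 0.1517]
tcp_rot: [-89.0, -0.2, -90.9]
force: [-1.0, -0.5, -0.5]
grip_width: 0.0138
```

```bash
python3 tgt.py 0.5873 0.0227 0.14 -90.7
```

```text
t7.05 [0.5698 0.0185 0.1517] [-89.02  -0.23 -90.88] F [-1.  -0.5 -0.5] w 0.0138 j7 -29.0 delta tool cm [-0.45  1.2   1.72] turn -0.18
```

Emit:
step_arm:
  delta_pos:
    - [-0.3,0,0.9]
    - [-0.1,0,0.7]
    - [0,0,0]
    - [0,0,0]
  yaw: [0,0,0,0]

```text
time: 7.45
ee_pos: [0.584, 0.0226, 0.1519]
tcp_rot: [-89.2, -0.3, -90.8]
force: [1.1, 0.1, -0.6]
grip_width: 0.014
```

```bash
python3 tgt.py 0.5873 0.0227 0.14 -90.7; python3 - <<'E'
from meas import *
for k in range(2):
    T=toolT(); im,d=ctrl.get_image("wrist"); P=cloud("wrist",d,T); print(T[0])
    Q=P.reshape(-1,3); 
    m=(abs(Q[:,0]-.588)<0.045)&(abs(Q[:,1]-.025)<0.14)
    c=Q[m&(Q[:,2]>0.036)&(Q[:,2]<0.048)]
    print(len(c),np.median(c[:,2]),rect(c))
    for y in np.arange(-0.07,0.14,0.02):
        s=c[abs(c[:,1]-y)<0.005]
        if len(s)<8: continue
        print(" y%.3f"%y,len(s),(np.percentile(s[:,0],[0.5,99.5])*1000).round(1), round(s[:,2].mean(),4), (np.percentile(s[:,0],[0.5,99.5])*1000).mean().round(1))
cv2.imwrite("pics/w4.png",im[:,:,::-1])
# bar/nut in tool frame
p,r=T; t=(Q-p)@r
m=(abs(t[:,0])<.03)&(abs(t[:,2])<.02)&(t[:,1]>-0.05)&(t[:,1]<0.07)
for a,b in [(-.05,-.02),(-.02,.005),(.005,.018),(.018,.03),(.03,.07)]:
    q=t[m&(t[:,1]>a)&(t[:,1]<b)]; 
    if len(q)>10: print("tool",a,b,len(q),(np.percentile(q,[1,50,99],axis=0)*1000).round(1).tolist())
np.save("P4.npy",P)
for n in ["top","side"]:
    im,d=ctrl.get_image(n); cv2.imwrite(f"pics/{n}4.png",im[:,:,::-1])
E
```

```text
t7.45 [0.584  0.0226 0.1519] [-89.15  -0.29 -90.82] F [ 1.1  0.1 -0.6] w 0.014 j7 -29.2 delta tool cm [-0.02  1.2   0.31] turn -0.12
[0.58403013 0.02257393 0.15193402]
3955 0.041708134886491804 [587.17  22.66 238.46  52.25  89.23]
 y-0.010 140 [560.8 612.1] 0.0418 586.4
 y0.010 156 [561.5 612.9] 0.0418 587.2
 y0.030 233 [561.3 612.6] 0.0417 586.9
 y0.050 250 [562.  613.4] 0.0417 587.7
 y0.070 260 [561.7 613. ] 0.0417 587.3
 y0.090 283 [562.6 613.6] 0.0417 588.1
 y0.110 313 [562.4 613.6] 0.0415 588.0
 y0.130 321 [562.5 613.9] 0.0416 588.2
[0.58398284 0.02254187 0.15195439]
3962 0.041695146839682104 [587.08  22.49 238.51  52.14  89.34]
 y-0.010 136 [560.7 612. ] 0.0418 586.3
 y0.010 157 [561.4 612.8] 0.0418 587.1
 y0.030 235 [561.2 612.5] 0.0416 586.8
 y0.050 248 [561.9 613.3] 0.0417 587.6
 y0.070 263 [561.7 612.9] 0.0418 587.3
 y0.090 283 [562.6 613.6] 0.0416 588.1
 y0.110 307 [562.4 613.3] 0.0416 587.8
 y0.130 329 [562.5 613.9] 0.0414 588.2
tool -0.05 -0.02 1423 [[-15.5, -46.8, -13.7], [-9.0, -28.3, -1.0], [10.5, -20.4, 12.1]]
tool -0.02 0.005 724 [[-15.5, -19.7, -19.3], [-9.9, -11.6, -0.5], [-7.9, -1.1, 19.1]]
tool 0.018 0.03 788 [[-21.2, 20.7, -12.2], [-12.1, 22.5, -1.2], [-0.3, 29.1, 9.9]]
```

View pics/w4.png

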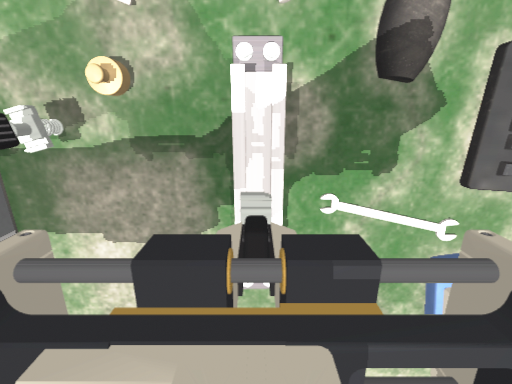

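View pics/side4.png

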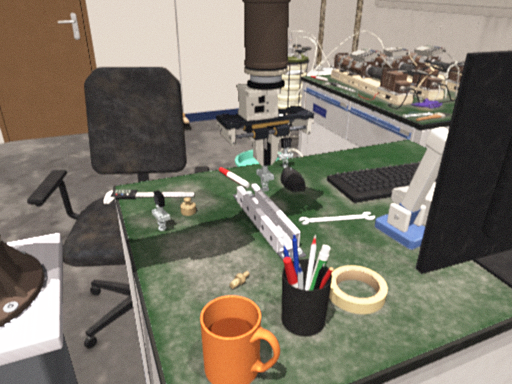

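Emit:
step_arm:
  delta_pos:
    - [0,0.5,0.38]
    - [0,1.0,0]
    - [0,1.0,0]
    - [0,0.6,0]
    - [0,0.4,0]
    - [0,0,0]
    - [0,0,0]
  yaw: [0,0,0,0,0,0,0]

```text
time: 8.35
ee_pos: [0.5877, 0.0217, 0.1127]
tcp_rot: [-89.3, -0.3, -90.8]
force: [-0.8, 0.1, -1.0]
grip_width: 0.0136
```

```bash
cat > rel.py <<'E'
from meas import *
def rel(tag):
    T=toolT(); im,d=ctrl.get_image("wrist"); P=cloud("wrist",d,T); p,r=T
    cv2.imwrite(f"pics/{tag}.png",im[:,:,::-1]); cv2.imwrite(f"pics/{tag}c.png",cv2.resize(im[60:260,160:352,::-1],(576,600),interpolation=cv2.INTER_CUBIC)); np.savez(f"{tag}.npz",d=d,p=p,r=r,im=im)
    Q=P.reshape(-1,3); m=(abs(Q[:,0]-.588)<0.045)&(abs(Q[:,1]-.025)<0.14)
    zp=p[2]-0.0215
    c=Q[m&(Q[:,2]>0.036)&(Q[:,2]<0.046)&(Q[:,1]>p[1]+0.027)&(Q[:,1]<.12)]
    ys=np.arange(p[1]+.03,.12,.006); cen=[]
    for y in ys:
        s=c[abs(c[:,1]-y)<0.004,0]; cen.append((s.min()+s.max())/2 if len(s)>8 else np.nan)
    cen=np.array(cen); ok=~np.isnan(cen); k=np.polyfit(ys[ok],cen[ok],1)
    print("chan: angle %.2f"%(90-np.degrees(np.arctan(k[0]))),"x at nut y: %.4f"%np.polyval(k,p[1]),"resid",(cen-np.polyval(k,ys))[ok].std().round(5), "x at .0226 %.4f"%np.polyval(k,.0226))
    t=(Q-p)@r
    m=(abs(t[:,0])<.03)&(abs(t[:,2])<.02)&(t[:,1]>0.012)&(t[:,1]<0.0265)
    q=t[m]; 
    if len(q)>20:
        a=np.percentile(q,[1,50,99],axis=0); print("plate tool mm",len(q),(a*1000).round(1).tolist())
        cz=(a[0,2]+a[2,2])/2; w=p+r@np.array([a[0,0]+.0215,a[1,1],cz]); print("plate world",w.round(4))
        w2=rect(Q[m]); print(w2)
E
python3 tgt.py 0.5873 0.0227 0.115 -90.7;python3 -c "
from rel import *
rel('w5')"
```

```text
t8.35 [0.5877 0.0217 0.1127] [-89.27  -0.31 -90.84] F [-0.8  0.1 -1. ] w 0.0136 j7 -31.0 delta tool cm [-0.1  -0.23 -0.04] turn -0.14
chan: angle 89.11 x at nut y: 0.5868 resid 6e-05 x at .0226 0.5869
plate tool mm 723 [[-21.1, 20.4, -12.2], [-11.4, 22.4, -1.2], [-0.4, 26.4, 9.8]]
plate world [0.5868 0.0212 0.0903]
[587.11  31.74  23.07  22.24 179.13]
```

View pics/w5c.png

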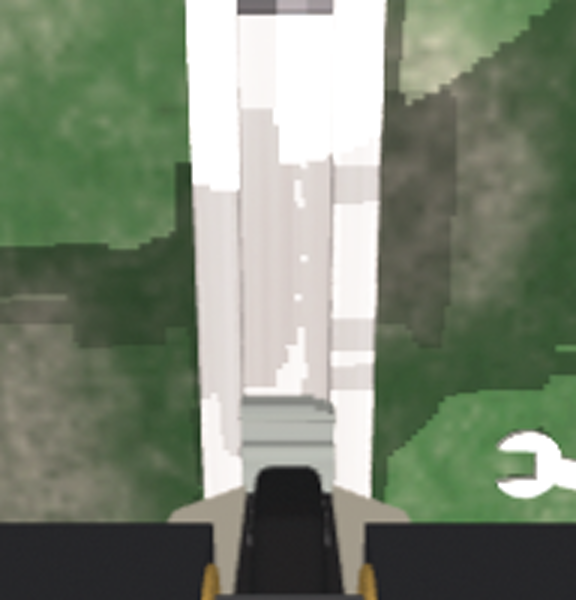

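The plate and slot line up: about 0.2 mm sideways and under 0.1° of angle. In the crop the plate is at (287,430), in line with the slot walls at x of about 240 to 330. I'll descend to just above the slot.

Emit:
step_arm:
  delta_pos:
    - [0,0.6,0]
    - [0,0.8,0]
    - [0,0.8,0]
    - [0,0.5,0]
    - [0,0.2,0]
    - [0,0,0]
    - [0,0,0]
  yaw: [0,0,0,0,0,0,0]

```text
time: 9.1
ee_pos: [0.5884, 0.0215, 0.0814]
tcp_rot: [-89.2, -0.3, -90.8]
force: [0.3, -0.8, -1.1]
grip_width: 0.014
```

```bash
python3 tgt.py 0.5875 0.0227 0.075 -90.8;python3 -c "
from rel import *
rel('w6')"
```

```text
t9.10 [0.5884 0.0215 0.0814] [-89.23  -0.31 -90.85] F [ 0.3 -0.8 -1.1] w 0.014 j7 -32.7 delta tool cm [-0.12  0.64 -0.1 ] turn -0.05
chan: angle 89.33 x at nut y: 0.5872 resid 0.00016 x at .0226 0.5872
plate tool mm 711 [[-21.1, 20.6, -12.2], [-11.3, 22.2, -1.2], [-0.4, 26.4, 9.8]]
plate world [0.5875 0.021  0.0592]
[587.82  31.83  22.83  22.13 179.82]
```

Emit:
step_arm:
  delta_pos:
    - [0,0.2,-0.05]
    - [0,0.2,0]
    - [0,0.2,0]
    - [0,0.1,0]
    - [0,0.1,0]
    - [0,0,0]
  yaw: [0,0,0,0,0,0]

```text
time: 9.75
ee_pos: [0.5885, 0.0215, 0.0735]
tcp_rot: [-89.2, -0.3, -90.9]
force: [0.3, 0.9, -1.2]
grip_width: 0.0139
```

```bash
python3 tgt.py 0.5875 0.0227 0.064 -90.8;python3 -c "
from rel import *
rel('w7')"
```

```text
t9.75 [0.5885 0.0215 0.0735] [-89.15  -0.31 -90.86] F [ 0.3  0.9 -1.2] w 0.0139 j7 -33.1 delta tool cm [-0.12  0.95 -0.11] turn -0.06
chan: angle 89.29 x at nut y: 0.5870 resid 0.00014 x at .0226 0.5871
plate tool mm 727 [[-21.1, 20.5, -12.2], [-11.2, 22.3, -1.2], [0.0, 26.4, 9.8]]
plate world [0.5876 0.021  0.0512]
[587.92  31.74  22.89  21.85 179.71]
```

View pics/w7c.png

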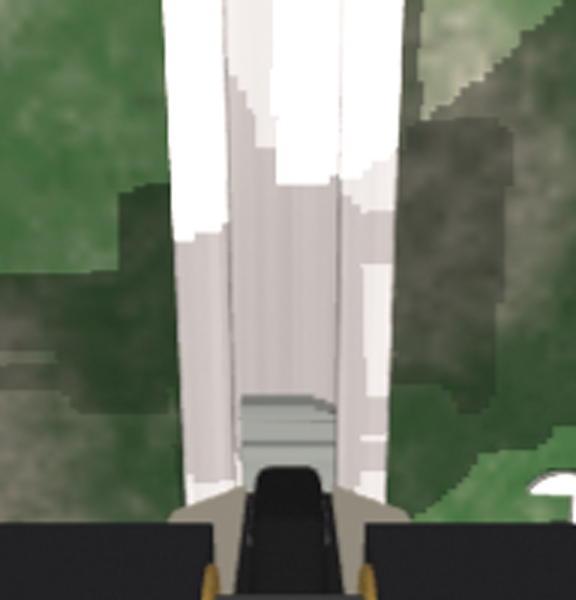

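The plate edges are at x=241 and 336 in the crop, against the slot edges at about 234 and 339. It sits about 0.6 mm too far toward +x, so I'll nudge it back and go in while watching the force.

Emit:
step_arm:
  delta_pos:
    - [0,0,-0.08]
    - [0,0.2,0]
    - [0,0.2,0]
    - [0,0.1,0]
    - [0,0,0]
  yaw: [0,0,0,0,0]

```text
time: 10.3
ee_pos: [0.5878, 0.0215, 0.0682]
tcp_rot: [-89.1, -0.3, -90.9]
force: [0.2, -0.1, -1.5]
grip_width: 0.0138
```

```bash
python3 tgt.py 0.5875 0.0227 0.064 -90.8
```

```text
t10.30 [0.5878 0.0215 0.0682] [-89.13  -0.31 -90.86] F [ 0.2 -0.1 -1.5] w 0.0138 j7 -33.5 delta tool cm [-0.12  0.42 -0.04] turn -0.06
```

Emit:
step_arm:
  delta_pos:
    - [0,0.2,0]
    - [0,0.2,0]
    - [0,0.1,0]
    - [0,0.1,0]
    - [0,0,0]
  yaw: [0,0,0,0,0]

```text
time: 10.8
ee_pos: [0.5882, 0.0215, 0.0626]
tcp_rot: [-89.1, -0.3, -90.9]
force: [-1.1, -0.4, 3.4]
grip_width: 0.0142
```

```bash
python3 tgt.py 0.5875 0.0227 0.064 -90.8;python3 -c "
from rel import *
rel('w8')"
```

```text
t10.80 [0.5882 0.0215 0.0626] [-89.09  -0.33 -90.86] F [-1.1 -0.4  3.4] w 0.0142 j7 -33.8 delta tool cm [-0.11 -0.15 -0.07] turn -0.06
chan: angle 89.53 x at nut y: 0.5874 resid 0.00011 x at .0226 0.5874
plate tool mm 1579 [[-29.7, 19.3, -19.8], [-13.0, 21.3, 1.0], [0.6, 26.3, 19.8]]
plate world [0.5886 0.0296 0.0412]
[588.7   35.36  40.01  32.08 179.13]
```

View pics/w8c.png

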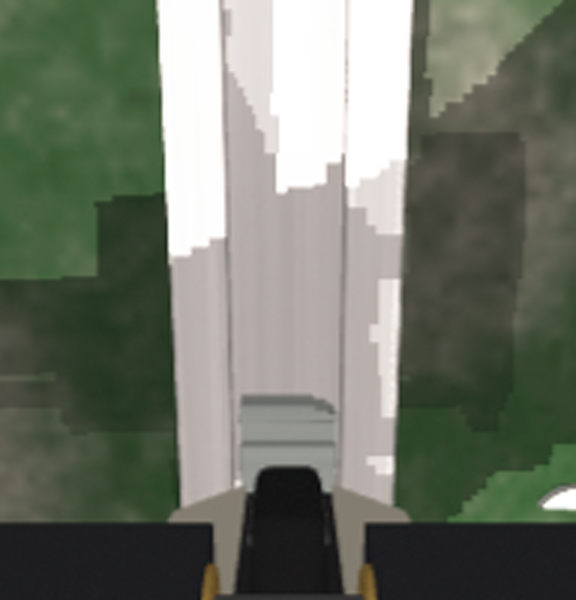

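The spring is just touching: contact began at TCP z of about 0.066 and the force fits the spring rate. I'll press on gently.

Emit:
step_arm:
  delta_pos:
    - [0,0.2,-0.04]
    - [0,0.2,0]
    - [0,0.2,0]
    - [0,0.1,0]
    - [0,0,0]
  yaw: [0,0,0,0,0]

```text
time: 11.35
ee_pos: [0.5882, 0.0214, 0.0566]
tcp_rot: [-89.0, -0.4, -90.9]
force: [-2.7, -0.7, 7.8]
grip_width: 0.0136
```

```bash
python3 tgt.py 0.5877 0.0227 0.052 -90.8
```

```text
t11.35 [0.5882 0.0214 0.0566] [-89.01  -0.37 -90.87] F [-2.7 -0.7  7.8] w 0.0136 j7 -34.3 delta tool cm [-0.13  0.45 -0.06] turn -0.07
```

Emit:
step_arm:
  delta_pos:
    - [0,0.1,-0.08]
    - [0,0.15,0]
    - [0,0.15,0]
    - [0,0,0]
  yaw: [0,0,0,0]

```text
time: 11.75
ee_pos: [0.5881, 0.0214, 0.0543]
tcp_rot: [-88.9, -0.4, -90.9]
force: [-4.1, -0.6, 10.7]
grip_width: 0.0134
```

```bash
python3 tgt.py 0.5877 0.0227 0.052 -90.8
```

```text
t11.75 [0.5881 0.0214 0.0543] [-88.89  -0.43 -90.88] F [-4.1 -0.6 10.7] w 0.0134 j7 -34.5 delta tool cm [-0.13  0.23 -0.05] turn -0.08
```

Emit:
step_arm:
  delta_pos:
    - [0,0.1,-0.12]
    - [0,0.1,-0.05]
    - [0,0,0]
  yaw: [0,0,0]

```text
time: 12.05
ee_pos: [0.588, 0.0215, 0.0542]
tcp_rot: [-88.7, -0.5, -90.9]
force: [-4.4, -0.7, 10.7]
grip_width: 0.0137
```

```bash
python3 tgt.py 0.5877 0.0227 0.052 -90.8
```

```text
t12.05 [0.588  0.0215 0.0542] [-88.68  -0.46 -90.9 ] F [-4.4 -0.7 10.7] w 0.0137 j7 -34.7 delta tool cm [-0.12  0.22 -0.04] turn -0.1
```

Emit:
step_arm:
  delta_pos:
    - [0,0.25,-0.2]
    - [0,0.25,-0.2]
  yaw: [0,0]

```text
time: 12.25
ee_pos: [0.5874, 0.0215, 0.0515]
tcp_rot: [-88.3, -0.5, -90.9]
force: [1.2, -1.7, 12.3]
grip_width: 0.0141
```

```bash
python3 tgt.py 0.5877 0.0227 0.052 -90.8
```

```text
t12.25 [0.5874 0.0215 0.0515] [-88.28  -0.45 -90.93] F [ 1.2 -1.7 12.3] w 0.0141 j7 -35.2 delta tool cm [-0.12 -0.05  0.03] turn -0.13
```

```bash
python3 -c "
from rel import *
rel('w9')
s=ctrl.state();print(s['ee_pos'],s['force'])
z=np.load('w9.npz');P=cloud('wrist',z['d'],(z['p'],z['r']));t=(P.reshape(-1,3)-z['p'])@z['r']
m=(abs(t[:,2])<.008)&(t[:,0]<-.013)&(t[:,0]>-.02)&(t[:,1]>.01)&(t[:,1]<.03);q=P.reshape(-1,3)[m];print(len(q),np.percentile(q[:,2],[5,25,50,75,95]).round(4))
"; python3 tgt.py 0.5877 0.0227 0.052 -90.8
```

```text
chan: angle 89.30 x at nut y: 0.5872 resid 9e-05 x at .0226 0.5872
plate tool mm 749 [[-24.5, 12.6, -13.6], [-11.2, 22.1, -1.2], [-0.2, 26.4, 12.3]]
plate world [0.5875 0.0243 0.0293]
[587.38  35.76  30.44  26.11  88.98]
[0.58747196 0.02144486 0.05136545] [ 0.1652604  -1.53480626 12.03203264]
170 [0.0245 0.0255 0.0288 0.0294 0.0302]
t12.30 [0.5875 0.0214 0.0514] [-88.26  -0.46 -90.94] F [ 0.2 -1.5 12. ] w 0.014 j7 -35.2 delta tool cm [-0.13 -0.06  0.02] turn -0.14
```

View pics/w9c.png

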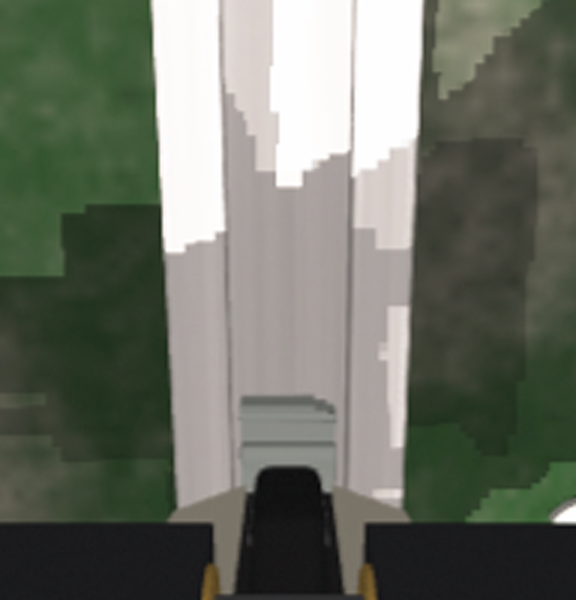

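Plate top is at about 0.030, under the lips' 0.034, and still lengthwise. Now a hold row, then I'll start the clockwise turn with a slight downward bias.

Emit:
step_arm:
  delta_pos:
    - [0,0.08,0]
    - [0,0.08,0]
    - [0,0.08,0]
    - [0,0.08,0]
  yaw: [0,5,7,7]

```text
time: 12.7
ee_pos: [0.5883, 0.0214, 0.0509]
tcp_rot: [-88.1, 0.2, -110.5]
force: [-3.6, -1.4, 12.5]
grip_width: 0.0141
```

```bash
python3 tgt.py 0.5872 0.0227 0.052 -180.7; python3 -c "
from h import *
print(ctrl.state()['moment'])"
```

```text
t12.70 [0.5883 0.0214 0.0509] [ -88.06    0.16 -110.47] F [-3.6 -1.4 12.5] w 0.0141 j7 -51.5 delta tool cm [-0.08 -0.11 -0.14] turn 70.23
[-0.25688094  0.97354064  0.03098671]
```

Emit:
step_arm:
  delta_pos:
    - [0,0.08,-0.1]
    - [0,0.07,-0.1]
    - [0,0.07,0]
    - [0,0.07,0]
  yaw: [7,7,7,7]

```text
time: 13.1
ee_pos: [0.5884, 0.0221, 0.0514]
tcp_rot: [-88.1, 1.3, -139.7]
force: [-7.0, 1.1, 12.1]
grip_width: 0.0139
```

```bash
python3 tgt.py 0.5872 0.0227 0.052 -180.7; python3 -c "
from h import *
print(ctrl.state()['moment'])"
```

```text
t13.10 [0.5884 0.0221 0.0514] [ -88.14    1.26 -139.66] F [-7.   1.1 12.1] w 0.0139 j7 -75.7 delta tool cm [ 0.05 -0.06 -0.12] turn 41.04
[0.23375032 1.61033615 0.16212629]
```

Emit:
step_arm:
  delta_pos:
    - [0.18,0.07,-0.15]
    - [0.12,0.08,-0.08]
    - [0,0.08,0]
  yaw: [4,7,7]

```text
time: 13.4
ee_pos: [0.5874, 0.0227, 0.052]
tcp_rot: [-88.5, 2.2, -158.4]
force: [-6.7, 0.4, 11.7]
grip_width: 0.0135
```

```bash
python3 tgt.py 0.5872 0.0227 0.052 -180.7; python3 -c "
from h import *
print(ctrl.state()['moment'])"
```

```text
t13.40 [0.5874 0.0227 0.052 ] [ -88.52    2.16 -158.37] F [-6.7  0.4 11.7] w 0.0135 j7 -91.1 delta tool cm [ 0.02  0.   -0.01] turn 22.33
[-0.034877    1.52445422  0.05056594]
```

Emit:
step_arm:
  delta_pos:
    - [0.25,0.08,-0.08]
    - [0.2,0.08,-0.05]
    - [0.1,0.08,0]
  yaw: [4,6,6]

```text
time: 13.7
ee_pos: [0.5867, 0.0227, 0.053]
tcp_rot: [-89.2, 3.1, -175.1]
force: [-2.5, 0.0, 10.6]
grip_width: 0.0139
```

```bash
python3 tgt.py 0.5865 0.0227 0.052 -180.7; python3 -c "
from h import *
print(ctrl.state()['moment'])"
```

```text
t13.70 [0.5867 0.0227 0.053 ] [ -89.18    3.1  -175.08] F [-2.5  0.  10.6] w 0.0139 j7 -104.7 delta tool cm [ 0.02  0.1  -0.01] turn 5.62
[-0.09961158  0.75836283  0.02843919]
```

Emit:
step_arm:
  delta_pos:
    - [0,0.12,0]
    - [0,0.12,0]
    - [0,0.1,0]
  yaw: [4,2,0]

```text
time: 14.0
ee_pos: [0.5872, 0.0227, 0.0518]
tcp_rot: [-89.5, 3.3, 178.4]
force: [-4.8, -0.7, 12.2]
grip_width: 0.0137
```

```bash
python3 tgt.py 0.5865 0.0227 0.052 -180.7; python3 -c "
from h import *
print(ctrl.state()['moment'])
from rel import *
T=toolT(); im,d=ctrl.get_image('wrist'); np.savez('w10.npz',d=d,p=T[0],r=T[1]); cv2.imwrite('pics/w10.png',cv2.resize(im[60:300,140:372,::-1],(580,600),interpolation=cv2.INTER_CUBIC))
im,d=ctrl.get_image('side'); cv2.imwrite('pics/s10.png',cv2.resize(im[150:270,200:350,::-1],(750,600),interpolation=cv2.INTER_CUBIC))
"
```

```text
t14.00 [0.5872 0.0227 0.0518] [-89.48   3.3  178.44] F [-4.8 -0.7 12.2] w 0.0137 j7 -110.0 delta tool cm [ 0.07 -0.03  0.  ] turn -0.86
[-0.18011076  1.19637875 -0.00474099]
```

View pics/w10.png

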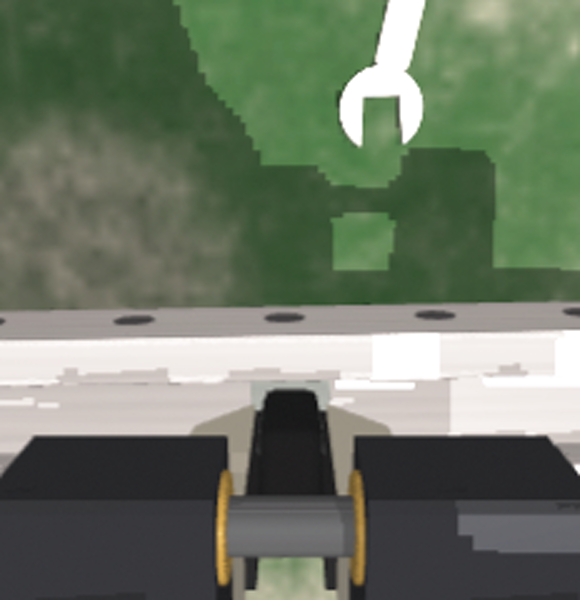

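View pics/s10.png

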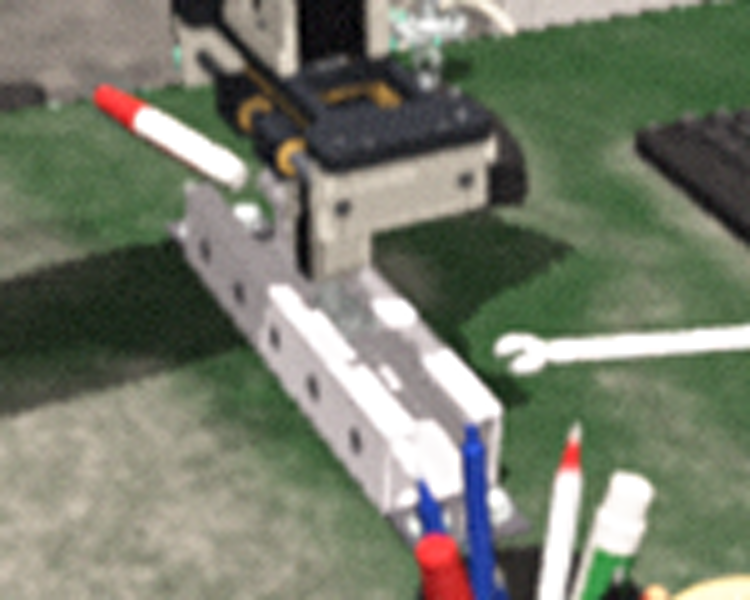

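The nut lies across, with the plate end at (290,388) in the wrist crop passing under the far lip. I'll ease it toward −x and let it rise.

Emit:
step_arm:
  delta_pos:
    - [0.2,-0.1,0]
    - [0.1,-0.1,0]
    - [0,-0.1,0]
  yaw: [-0.5,0,0]

```text
time: 14.4
ee_pos: [0.5868, 0.0228, 0.0571]
tcp_rot: [-89.4, 3.6, 179.0]
force: [-4.5, -0.1, 7.6]
grip_width: 0.0137
```

```bash
python3 tgt.py 0.5865 0.0227 0.058 -180.7; python3 -c "
from h import *
print(ctrl.state()['moment'])"
```

```text
t14.40 [0.5868 0.0228 0.0571] [-89.45   3.64 179.04] F [-4.5 -0.1  7.6] w 0.0137 j7 -109.6 delta tool cm [ 0.02 -0.09  0.01] turn -0.26
[-0.07145283  1.1476232  -0.0102301 ]
```

Emit:
step_arm:
  delta_pos:
    - [0.2,-0.05,0]
    - [0.15,-0.05,0]
  yaw: [0,0]

```text
time: 14.6
ee_pos: [0.5859, 0.0228, 0.0587]
tcp_rot: [-89.5, 4.0, 179.0]
force: [10.1, 0.3, -16.5]
grip_width: 0.014
```

```bash
python3 tgt.py 0.5865 0.0227 0.058 -180.7; python3 -c "
from h import *
print(ctrl.state()['moment'])"
```

```text
t14.60 [0.5859 0.0228 0.0587] [-89.47   3.97 179.05] F [ 10.1   0.3 -16.5] w 0.014 j7 -109.6 delta tool cm [-0.05  0.08  0.01] turn -0.25
[-0.05520499 -1.77015207  0.04169408]
```

Caught, but with more pull than I wanted (Fz −16.5, Fx +10). I'm backing off at once.

Emit:
step_arm:
  delta_pos:
    - [-0.08,0.05,0]
  yaw: [0]

```text
time: 14.7
ee_pos: [0.5865, 0.0228, 0.0582]
tcp_rot: [-89.5, 3.9, 179.0]
force: [-4.8, -0.6, 6.4]
grip_width: 0.0136
```

```bash
python3 tgt.py 0.5865 0.0227 0.058 -180.7; python3 -c "
from h import *
print(ctrl.state()['moment'])"
```

```text
t14.70 [0.5865 0.0228 0.0582] [-89.47   3.95 179.05] F [-4.8 -0.6  6.4] w 0.0136 j7 -109.6 delta tool cm [0.   0.02 0.01] turn -0.25
[0.06023948 1.27014758 0.00169257]
```

Emit:
step_arm:
  delta_pos:
    - [0.01,-0.03,0]
  yaw: [0]

```text
time: 14.8
ee_pos: [0.5863, 0.0228, 0.0585]
tcp_rot: [-89.5, 3.9, 179.1]
force: [-0.9, -1.2, 5.4]
grip_width: 0.014
```

```bash
python3 tgt.py 0.5865 0.0227 0.058 -180.7
```

```text
t14.80 [0.5863 0.0228 0.0585] [-89.46   3.93 179.05] F [-0.9 -1.2  5.4] w 0.014 j7 -109.6 delta tool cm [-0.02  0.05  0.01] turn -0.25
```

Emit:
step_arm:
  delta_pos:
    - [0,-0.03,0]
  yaw: [0]

```text
time: 14.9
ee_pos: [0.5863, 0.0228, 0.0587]
tcp_rot: [-89.5, 3.9, 179.1]
force: [1.7, -0.8, -1.7]
grip_width: 0.0136
```

```bash
python3 tgt.py 0.5865 0.0227 0.058 -180.7
```

```text
t14.90 [0.5863 0.0228 0.0587] [-89.46   3.93 179.06] F [ 1.7 -0.8 -1.7] w 0.0136 j7 -109.6 delta tool cm [-0.02  0.07  0.01] turn -0.24
```

Emit:
step_arm:
  delta_pos:
    - [0,-0.03,0]
  yaw: [0]

```text
time: 15.0
ee_pos: [0.5863, 0.0228, 0.0587]
tcp_rot: [-89.5, 3.9, 179.1]
force: [1.1, 0.1, -1.6]
grip_width: 0.0142
```

```bash
python3 tgt.py 0.5865 0.0227 0.058 -180.7
```

```text
t15.00 [0.5863 0.0228 0.0587] [-89.46   3.92 179.06] F [ 1.1  0.1 -1.6] w 0.0142 j7 -109.6 delta tool cm [-0.02  0.07  0.01] turn -0.24
```

Emit:
step_arm:
  delta_pos:
    - [0,-0.06,0]
  yaw: [0]

```text
time: 15.1
ee_pos: [0.5863, 0.0228, 0.0587]
tcp_rot: [-89.5, 3.9, 179.1]
force: [5.5, 0.4, -9.2]
grip_width: 0.0138
```

```bash
python3 tgt.py 0.5865 0.0227 0.058 -180.7
```

```text
t15.10 [0.5863 0.0228 0.0587] [-89.46   3.9  179.06] F [ 5.5  0.4 -9.2] w 0.0138 j7 -109.6 delta tool cm [-0.02  0.07  0.01] turn -0.24
```

Emit:
step_arm:
  delta_pos:
    - [-0.02,-0.07,0]
  yaw: [0]

```text
time: 15.2
ee_pos: [0.5863, 0.0228, 0.0587]
tcp_rot: [-89.5, 3.9, 179.1]
force: [3.3, 1.0, -12.0]
grip_width: 0.0136
```

```bash
python3 tgt.py 0.5865 0.0227 0.058 -180.7
```

```text
t15.20 [0.5863 0.0228 0.0587] [-89.47   3.87 179.06] F [  3.3   1.  -12. ] w 0.0136 j7 -109.6 delta tool cm [-0.02  0.08  0.01] turn -0.24
```

Fz is −12, right on target. I'll hold this tug for 0.4 s.

Emit:
step_arm:
  delta_pos:
    - [-0.02,-0.07,0]
    - [-0.02,-0.07,0]
  yaw: [0,0]

```text
time: 15.4
ee_pos: [0.5863, 0.0228, 0.0588]
tcp_rot: [-89.5, 3.8, 179.1]
force: [5.8, 0.7, -13.2]
grip_width: 0.0136
```

Emit:
step_arm:
  delta_pos:
    - [-0.02,-0.07,0]
    - [-0.02,-0.07,0]
  yaw: [0,0]

```text
time: 15.6
ee_pos: [0.5863, 0.0227, 0.0588]
tcp_rot: [-89.5, 3.7, 179.1]
force: [4.8, -0.4, -13.9]
grip_width: 0.0135
```

```bash
python3 tgt.py 0.5865 0.0227 0.058 -180.7
```

```text
t15.60 [0.5863 0.0227 0.0588] [-89.49   3.72 179.07] F [  4.8  -0.4 -13.9] w 0.0135 j7 -109.5 delta tool cm [-0.01  0.08  0.  ] turn -0.23
```

Tug held at 12 to 14 N for about 0.4 s. Now I'll unload, release and lift away.

Emit:
step_arm:
  delta_pos:
    - [0,-0.02,0]
    - [0,-0.02,0]
  yaw: [0,0]

```text
time: 15.8
ee_pos: [0.5863, 0.0228, 0.0588]
tcp_rot: [-89.5, 3.7, 179.1]
force: [4.2, -0.4, -8.9]
grip_width: 0.0136
```

```bash
python3 tgt.py 0.5865 0.0227 0.058 -180.7
```

```text
t15.80 [0.5863 0.0228 0.0588] [-89.49   3.7  179.07] F [ 4.2 -0.4 -8.9] w 0.0136 j7 -109.5 delta tool cm [-0.01  0.08  0.01] turn -0.23
```

Emit:
step_arm:
  delta_pos:
    - [-0.01,0.02,0]
    - [-0.01,0.01,0]
  yaw: [0,0]

```text
time: 16.0
ee_pos: [0.5864, 0.0228, 0.0587]
tcp_rot: [-89.5, 3.7, 179.1]
force: [2.6, -0.1, -4.5]
grip_width: 0.0137
```

```bash
python3 tgt.py 0.5865 0.0227 0.058 -180.7
```

```text
t16.00 [0.5864 0.0228 0.0587] [-89.49   3.68 179.07] F [ 2.6 -0.1 -4.5] w 0.0137 j7 -109.5 delta tool cm [-0.01  0.08  0.01] turn -0.23
```

Emit:
step_arm:
  delta_pos:
    - [0,0,0]
    - [0,0,0]
    - [0,0,0]
    - [0,0,0]
    - [0,0,0]
  yaw: [0,0,0,0,0]
  gripper: 0.5

```text
time: 16.5
ee_pos: [0.5862, 0.0232, 0.0602]
tcp_rot: [-89.5, 3.7, 179.1]
force: [0.1, 0.1, -0.4]
grip_width: 0.0449
```

```bash
python3 tgt.py 0.5865 0.0227 0.2 -180.7
```

```text
t16.50 [0.5862 0.0232 0.0602] [-89.49   3.72 179.09] F [ 0.1  0.1 -0.4] w 0.0449 j7 -109.5 delta tool cm [ -0.94 -13.95   0.17] turn -0.21
```

Emit:
step_arm:
  delta_pos:
    - [0,-1,0]
    - [-0.1,-2,0]
    - [-0.2,-3,0]
    - [-0.2,-3,0]
    - [-0.2,-3,0]
    - [0,-2,0]
    - [0,0,0]
    - [0,0,0]
  yaw: [0,0,0,0,0,0,0,0]

```text
time: 17.3
ee_pos: [0.5831, 0.0249, 0.2102]
tcp_rot: [-89.5, 3.8, 179.1]
force: [-0.7, -0.1, -0.9]
grip_width: 0.046
```

```bash
cat > fin.py <<'E'
from meas import *
T=toolT(); print(T[0])
for n in ["wrist","top","side"]:
    im,d=ctrl.get_image(n); P=cloud(n,d,T if n=="wrist" else None); Q=P.reshape(-1,3)
    cv2.imwrite(f"pics/f_{n}.png",im[:,:,::-1])
    m=(np.hypot(Q[:,0]-.588,Q[:,1]-.025)<0.035)
    q=Q[m&(Q[:,2]>.081)&(Q[:,2]<.1)]
    print(n,"grip top",len(q)); 
    if len(q)>8: print(np.percentile(q[:,2],[50,95]).round(4),rect(q))
    q=Q[m&(Q[:,2]>.0365)&(Q[:,2]<.0395)&(abs(Q[:,0]-.587)<.011)]
    print(" plate mid z",len(q), q.mean(0).round(4) if len(q) else None, rect(q) if len(q)>8 else None)
    m=(abs(Q[:,0]-.588)<0.045)&(abs(Q[:,1]-.025)<0.14)
    c=Q[m&(Q[:,2]>0.0385)&(Q[:,2]<0.046)]; print(" channel",len(c),rect(c),np.median(c[:,2]).round(4))
E
python3 fin.py
```

```text
[0.58307042 0.02493339 0.21022148]
wrist grip top 333
[0.0873 0.0887] [588.89  21.41  30.17  14.4  179.59]
 plate mid z 68 [0.5888 0.0214 0.0378] [588.08  20.89  22.02  18.56  88.89]
 channel 3750 [587.86  22.69 240.24  52.3   89.18] 0.0416
top grip top 0
 plate mid z 0 None None
 channel 70 [575.91 119.98  86.95  40.67  54.41] 0.0414
side grip top 61
[0.0855 0.0871] [589.09  21.85  29.09  14.74 177.  ]
 plate mid z 19 [0.5879 0.0193 0.0375] [588.16  20.68  18.68  14.61 136.76]
 channel 600 [588.5   25.89 242.92  54.01  89.33] 0.0406
```

View pics/f_wrist.png

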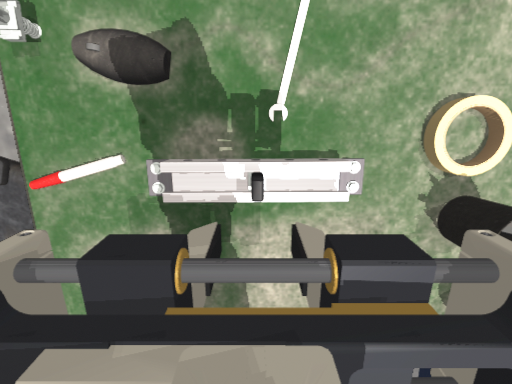

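View pics/f_side.png

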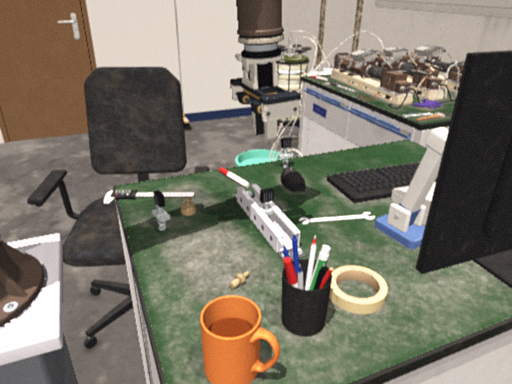

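The wrist view shows the nut crosswise at (257,187) in the channel. In the side view the weight (188,207), fitting (240,281) and spanner (337,217) are where they were. I'm handing in.

```bash
python3 -c "
from h import *
s=ctrl.state();print(s['time'],s['force']);print(ctrl.finish_job())"
```

```text
17.45 [-0.18340561 -0.07473665 -0.58384854]
the job is handed in; nothing more can be done
None
```

The spring nut is caught crosswise in the strut channel near its middle, tug-tested and let go. I handed the job in at 17.45 s; `finish_job` gives no verdict.

**How it went:** I took the rightmost look-alike and lowered it lengthwise into the slot, with sideways forces up to about 4 N. I pressed it until the plate top stood about 30 mm above the channel's underside, with about 12 N on the wrist. I then turned it 90° clockwise, let it rise onto the lips, and tugged at 12 to 14 N for about 0.4 s before releasing.

**Last checks (wrist camera):**
- **Height:** the plate top is 37.8 mm above the work surface, inside the 36.5 to 39.5 mm band. The grip top, at 87 to 89 mm, agrees.
- **Angle:** it is about 0.4° off exactly crosswise.
- **Position:** it is about 1 mm off centre across the channel and about 1.3 mm from the middle along it.
- **Robot:** the gripper is open and 15 cm clear, touching nothing.
- **Bystanders:** by eye in the side view, the weight, fitting and spanner have not moved.

**What disagreed or went wrong:**
- **First catch:** it briefly read 16.5 N of pull plus about 10 N sideways, close to the lip limit. I backed off and repeated the tug more gently.
- **Tool tilt:** the tool leaned up to about 4° while pressing. I did not measure the nut's own lean after release.
- **Camera mismatch:** the top camera placed the nut about 5 mm off in y compared with the wrist and side cameras at the start, so I relied on the wrist camera. The arm blocked the top camera for the last check.

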